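# File a slide box into the packed rack

### The arm

A 7-joint arm with a two-finger parallel gripper is mounted at the origin on the work surface. World frame = base frame: x ahead of the robot, y to its left, z up, the work surface at z = 0. Lengths are in m, angles in rad, forces in N, time in s.
With the tool pointing down it reaches from about 0.35 to 0.9 m from the base axis. Payload 8.1 kg.
Tool frame: the origin (TCP) lies at the very end of the fingers, on their centre line; the grasp point (between the pads) lies 19 mm behind it (arm.tcp_to_grasp is the z of the grasp point in the tool frame, in m); z points along the fingers, y is the line along which they close (so a half turn about z gives the same grasp; the last joint's range is limited). The gripper opens to 92 mm and grips with 3 to 60 N. Pads are 19 mm wide; open, the fingers measure 130 mm over their backs; the gripper's body (75 mm by 190 mm) begins 47 mm behind the grasp point.
Start: joints at [1.014, 0.434, 0.025, 1.573, -0.012, 1.134, -0.075], TCP at [0.274, -0.562, 0.194] pointing down, gripper open.
Joint ranges: [-2.62, 2.62], [-0.44, 2.09], [-1.27, 1.32], [0.08, 2.57], [-1.32, 4.46], [0.12, 2], [-2.74, 2.74]. Speed limits (rad/s): [2.22, 2.22, 3.01, 3.01, 3.14, 3.14, 3.14].

### API

Orientations are given as a rotation vector (axis times angle).
In Python, from cell import readout, vision, sign_off, arm gives the robot as it stands. The module is installed in compiled form; this text tells all that it offers.
- The arm moves only by the shell command python3 -m creep 'ROWS' [FORCE]. ROWS is JSON, a list of rows, each a list of 5 numbers: the shift along the tool's x, y, z in units of 4 cm (1.0 is 4 cm), then the turn about the tool's z in units of 4 degrees (1.0 is 4 degrees), then the opening, from 0 (shut) to 1 (fully open). A call has 1 to 12 rows; each row shifts and turns the commanded pose from where the row before left it, along the tool's axes as they then stand; what a row does not reach is not made up. A row lasts 1/8 s, in which the tool goes at most 62.5 mm and 10.7 degrees, less where a joint would pass 70% of its speed; a pose out of reach is approached as far as the arm can. A call with a number of a shift or a turn outside -1 to 1 is refused whole. A call with a gripper value outside its range is refused whole. The fingers move at their own pace and stop on an object; FORCE is the grip in N (left out, the last holds). Time passes only in rows, so rows that do not move let the fingers close. It gives the time, the measured TCP pose, the force, the opening and the grip force at its end, in the units of the state.
- readout.observe(): the state, without advancing time (a new reading comes with each control period).
- vision.get_image(name): name is "side" or "top"; returns a dict with "pixels" (480x640x3 uint8, blue, green, red), "z_map" (480x640 float32, m along the optical axis (not along the pixel's ray), 0 where there is no reading), "camera_matrix" (3x3 intrinsics, pixels), "k1" (the pictures are not rectified: a ray, as slopes to the right and down, at radius r is drawn at 1 + k1 r^2 times it, then the intrinsics apply), "position" and "rotation" of the camera in the world. Camera axes: x right, y up, looking along -z (the intrinsics and any distortion apply to the point x, -y, -z); pixel columns grow to the right and rows downward; lengths in m; the calibration is good to about 2 mm. A picture is of the moment at which its call begins.
- sign_off(): hands the job in; it is judged then, once.
The state is a dict: "clock": time; "joints": joint angles; "dq": joint speeds; "joint_efforts": joint torques, N m; "position": TCP position; "ee_rot": TCP orientation; "force": force on the tool from outside, world axes, zero at the start; "ft_torque": the same for the moment, N m; "width": opening from 0.0 (shut) to 1.0 (fully open); "gripper_force": force on a finger pad.
Only numpy, scipy, OpenCV 4.12 (cv2) and the standard library are available. Lean on these libraries where they do the work, as an engineer would, in place of code of your own. Each camera call takes 0.05 s, during which the arm holds its last target. There are 200 camera calls.

### The job

File the red slide box standing on the bench into the gap in the middle of the white rack: on its long edge and upright like the others, pushed fully home against the back stop. The gap is a little too narrow, so ease the neighbours apart without tipping any of them over, and leave all the boxes upright and in line. Do not disturb the jar, the tub or the safety glasses.

Things in the scene. Friction and masses are not known exactly. Their poses are not given: they have to be found in the camera images.
- rack: white filing rack fixed to the bench; origin at bench level, mid-width. +x points from its open front (robot side), where boxes slide in, to the back stop, y along the row, z up. Floor 6 mm thick, x = -109 to +66 mm; back stop face at x = +60 mm, 40 mm high; end walls, inner faces at y = +95 and -95 mm, 62 mm high, x = -50 to +66 mm. The four boxes plus the red one leave 20 mm spare between the end walls.
- rack_home (a point): point in the rack at x = +5, y = 0, z = 48 mm of its frame: where the red box's centre comes when fully home in the middle place (y may differ by some mm). Two boxes stand each side of a gap near it, lengthwise along the rack's x, near ends at about x = -50 mm; the gap starts 20 to 32 mm wide. They are loose and slide sideways under a light push.
- red_box_center (a point): centre (half-way up, 42 mm above the underside) of the red slide storage box, a rigid closed case 110 mm long (its x axis), 34 mm thick (y), 84 mm tall (z), about 0.2 kg, standing on its long edge. Both ends taper: over the last 12 mm the thickness narrows from 34 to 20 mm, full height; either end may go first. It starts on the bench, to the left or right in front of the rack, and belongs in the gap.
- blue_box_center (a point): centre (half-way up, 42 mm above the underside) of the blue slide storage box, a rigid closed case 110 mm long (its x axis), 34 mm thick (y), 84 mm tall (z), about 0.2 kg, standing on its long edge. Same tapered shape as the red one; stands loose in the rack, in any of the four places (axes parallel to the rack's at the start).
- green_box_center (a point): centre (half-way up, 42 mm above the underside) of the green slide storage box, a rigid closed case 110 mm long (its x axis), 34 mm thick (y), 84 mm tall (z), about 0.2 kg, standing on its long edge. Same tapered shape as the red one; stands loose in the rack, in any of the four places (axes parallel to the rack's at the start).
- yellow_box_center (a point): centre (half-way up, 42 mm above the underside) of the yellow slide storage box, a rigid closed case 110 mm long (its x axis), 34 mm thick (y), 84 mm tall (z), about 0.2 kg, standing on its long edge. Same tapered shape as the red one; stands loose in the rack, in any of the four places (axes parallel to the rack's at the start).
- grey_box_center (a point): centre (half-way up, 42 mm above the underside) of the grey slide storage box, a rigid closed case 110 mm long (its x axis), 34 mm thick (y), 84 mm tall (z), about 0.2 kg, standing on its long edge. Same tapered shape as the red one; stands loose in the rack, in any of the four places (axes parallel to the rack's at the start).
- green_jar_mid (a point): middle (half-way up) of a clear specimen jar with green lid, 64 mm across, 75 mm tall; stands on the bench on the other side from the red box; leave alone
- tub_mid (a point): middle (half-way up) of a clear open plastic tub 130 x 110 x 75 mm on the bench; leave alone
- goggles_mid (a point): middle of a pair of safety glasses, about 130 x 145 x 46 mm, black arms, lying on the bench; leave alone

How it is judged:
By the outcome, as a careful person would: the job done as asked, in the order asked, and still so for the second after the job is handed in, with the robot touching nothing.
It also fails if it takes over 64 s, if anything falls off the work surface, if the arm or the gripper's body presses on something with over 40 N, if the wrist force passes 120 N, or if a joint passes its speed limit or range.

## Working session

There is one attempt and no reset: what is moved stays moved. The work goes in short steps, Python scripts to look and compute and a shell command to move; the robot and the scene stay as the last step left them, time stands still between calls to the robot, and variables do not carry over. Pictures are saved under pics/ and viewed, at most 10 in all, crops included, and the job is handed in when it is done.

```bash
mkdir -p pics
cat > h.py <<'E'
import numpy as np, cv2
from cell import readout, vision
def cloud(im):
    K=im['camera_matrix'];z=im['z_map'];h,w=z.shape
    u,v=np.meshgrid(np.arange(w),np.arange(h))
    p=np.stack([u,v],-1).reshape(-1,1,2).astype(np.float64)
    n=cv2.undistortPoints(p,np.array(K,float),np.array([im['k1'],0,0,0],float)).reshape(h,w,2)
    c=np.stack([n[...,0]*z,-n[...,1]*z,-z],-1)
    P=c@np.array(im['rotation']).T+np.array(im['position'])
    P[z<=0]=np.nan
    return P
def look(n,f=None):
    im=vision.get_image(n)
    if f: cv2.imwrite('pics/'+f,im['pixels'])
    return im,cloud(im)
E
python3 - <<'E'
from h import *
np.set_printoptions(precision=4,suppress=True)
a=[]
for n in('top','side'):
    im,P=look(n,n+'0.png'); print(n,im['position'],im['rotation'],im['camera_matrix'],im['k1'],np.isfinite(P[...,0]).mean())
    np.savez(n+'0.npz',P=P,I=im['pixels']); a.append(im['pixels'])
print(readout.observe())
E
```

```text
Traceback (most recent call last):
  File "h.py", line 15, in look
    return im,cloud(im)
              ~~~~~^^^^
  File "h.py", line 9, in cloud
    P=c@np.array(im['rotation']).T+np.array(im['position'])
      ~~~~~~~~~~~~~~~~~~~~~~~~~~~~^~~~~~~~~~~~~~~~~~~~~~~~~
ValueError: operands could not be broadcast together with shapes (480,640) (3,)
```

View pics/top0.png

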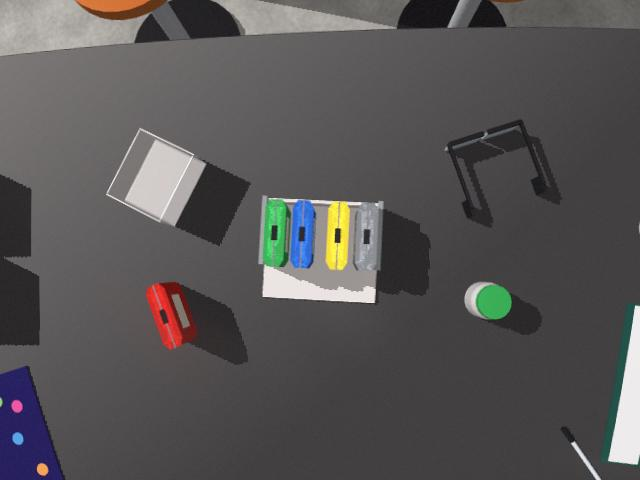

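The top view shows the rack at about (322,245), with green, blue, gap, yellow and grey from left to right. Red is at (170,315), the jar at (490,300), the tub at (160,175) and the glasses at (500,165). The camera rotation is a rotation vector, so I'll fix that in the helper.

```bash
sed -i "s/np.array(im\['rotation'\]).T/cv2.Rodrigues(np.array(im['rotation'],float))[0].T/" h.py
cat >> h.py <<'E'
def masks(I):
    H=cv2.cvtColor(I,cv2.COLOR_BGR2HSV); h,s,v=[H[...,i].astype(int) for i in range(3)]
    sat=(s>130)&(v>70)
    return dict(red=sat&((h<6)|(h>174)),blue=sat&(h>105)&(h<125),green=sat&(h>50)&(h<80),yellow=sat&(h>22)&(h<35),grey=(s<70)&(v>60))
def boxes(I,P,zlo=.07,zhi=.11,roi=None):
    out={}
    for k,m in masks(I).items():
        with np.errstate(invalid='ignore'):
            q=m&(P[...,2]>zlo)&(P[...,2]<zhi)
            if roi is not None: q&=(abs(P[...,0]-roi[0])<.13)&(abs(P[...,1]-roi[1])<.13) if k!='red' else True
        n,l,st,c=cv2.connectedComponentsWithStats(q.astype(np.uint8))
        if n<2: continue
        q=l==1+st[1:,4].argmax(); X=P[q]
        r=cv2.minAreaRect(X[:,:2].astype(np.float32)*1000)
        b=cv2.boxPoints(r); e=b[1]-b[0]; f=b[2]-b[1]
        d=e if np.hypot(*e)>np.hypot(*f) else f
        out[k]=(np.array(r[0]),sorted(r[1]),np.degrees(np.arctan2(d[1],d[0]))%180,np.median(X[:,2])*1000,len(X))
    return out
E
python3 - <<'E'
from h import *
np.set_printoptions(precision=4,suppress=True)
for n in('top','side'):
    im,P=look(n,n+'0.png'); print(n,im['position'],im['rotation'],im['k1'],np.isfinite(P[...,0]).mean())
    for k,b in boxes(im['pixels'],P).items(): print(k,b)
    if n=='top':
        for uv in [(320,290),(268,297),(372,302),(300,350),(320,203),(264,230),(381,240),(490,302),(130,240)]: print(uv,P[uv[1],uv[0]])
print(readout.observe())
E
```

```text
top [ 0.5452 -0.0129  0.8386] [ 0.0724 -0.0159 -1.5985] -0.09334756012262058 0.9959537760416667
red (array([476.86  , 264.0992]), [17.5262451171875, 109.33039093017578], np.float32(19.21235), np.float64(83.07749088904743), 722)
blue (array([602.145 ,  30.3375]), [16.37832260131836, 107.76235961914062], np.float32(175.23547), np.float64(89.84909630391257), 615)
green (array([ 482.7009, -272.7818]), [54.59581756591797, 54.874549865722656], np.float32(158.79294), np.float64(74.54986707676603), 903)
yellow (array([598.1671, -27.1252]), [15.650869369506836, 109.15318298339844], np.float32(175.28247), np.float64(89.76906776522448), 600)
grey (array([595.7248, -65.3759]), [34.39417266845703, 109.81668853759766], np.float32(175.08232), np.float64(89.79049261025001), 1322)
(320, 290) [0.5074 0.0153 0.0038]
(268, 297) [ 0.4967  0.1102 -0.0024]
(372, 302) [ 0.4834 -0.0771  0.0032]
(300, 350) [0.4003 0.0543 0.0002]
(320, 203) [0.6592 0.0099 0.0394]
(264, 230) [0.6107 0.1007 0.0911]
(381, 240) [ 0.594  -0.097   0.0023]
(490, 302) [ 0.4828 -0.2651  0.0754]
(130, 240) [0.6079 0.3672 0.0014]
side [0
[... 574 characters left out ...]
t32(175.33336), np.float64(89.6275138373141), 936)
grey (array([596.8536, -63.5186]), [37.64284133911133, 110.61257934570312], np.float32(174.93216), np.float64(90.07992902218432), 891)
{'clock': 0.15, 'joints': array([ 1.0144,  0.435 ,  0.025 ,  1.5739, -0.0116,  1.134 , -0.0751]), 'dq': array([-0.001 , -0.0019, -0.0001, -0.0028,  0.0006,  0.001 ,  0.0001]), 'joint_efforts': array([  0.002 , -66.8266,   0.9858, -31.4693,  -0.0606,   0.0394,
         0.0001]), 'position': array([ 0.2738, -0.5614,  0.1932]), 'ee_rot': array([-3.06  , -0.7063,  0.0006]), 'force': array([0.1004, 0.4025, 0.7048]), 'ft_torque': array([ 0.0062, -0.0041,  0.0453]), 'gripper_force': 0.0, 'width': 0.9985120410489217}
```

View pics/side0.png

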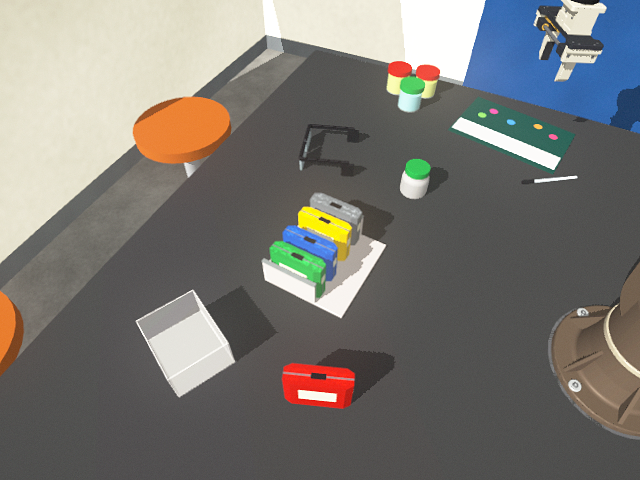

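Side view: red stands at (318,385), the rack with the boxes at (320,245), the tub at (185,345), the jar at (415,180). The seam splits the lids in my masks, so I'll re-fit using all points on the tops.

```bash
cat >> h.py <<'E'
A=np.radians(-4.75);U=np.array([np.cos(A),np.sin(A)]);V=np.array([-np.sin(A),np.cos(A)])
def fit(I,P,k,roi,r=.13,zlo=.07,zhi=.12,W=None):
    with np.errstate(invalid='ignore'):
        q=masks(I)[k]&(P[...,2]>zlo)&(P[...,2]<zhi)&(np.hypot(P[...,0]-roi[0],P[...,1]-roi[1])<r)
    X=P[q]
    if len(X)<30: return None
    R=cv2.minAreaRect(X[:,:2].astype(np.float32)*1000); b=cv2.boxPoints(R); e=b[1]-b[0]; f=b[2]-b[1]
    d=e if np.hypot(*e)>np.hypot(*f) else f
    ang=np.degrees(np.arctan2(d[1],d[0])); ang=(ang+90)%180-90
    return np.round([*R[0],*sorted(R[1]),ang,np.median(X[:,2])*1000,len(X)],1)
def report(rc=(.60,0.015),red=(.474,.273)):
    for n in('top','side'):
        im,P=look(n)
        for k in('red','green','blue','yellow','grey'):
            f=fit(im['pixels'],P,k,red if k=='red' else rc,zlo=.075 if k=='red' else .08)
            if f is None: print(n,k,None); continue
            print(n,k,f,'rack xy',np.round([f[:2]@U,f[:2]@V],1))
    return im,P
E
python3 - <<'E'
from h import *
report()
im,P=look('top'); I=im['pixels']
# rack floor: white low
with np.errstate(invalid='ignore'):
    w=(I.min(2)>150)&(P[...,2]>-.01)&(P[...,2]<.05)&(abs(P[...,0]-.57)<.13)&(abs(P[...,1]-.015)<.12)
X=P[w][:,:2]*1000; a=X@U; b=X@V
print('rack',np.percentile(a,[.5,99.5]),np.percentile(b,[.5,99.5]))
r=cv2.minAreaRect(X.astype(np.float32));print(r)
E
```

```text
top red [ 473.7  272.5   35.5  109.6   18.7   83.6 1209. ] rack xy [449.5 310.8]
top green [ 606.2   84.1   34.2  107.8   -4.6   89.8 1138. ] rack xy [597.2 134. ]
top blue [ 603.    39.2   34.1  109.1   -4.6   89.8 1172. ] rack xy [597.7  89. ]
top yellow [ 599.1  -18.3   33.3  109.6   -4.7   89.8 1173. ] rack xy [598.6  31.4]
top grey [ 600.8    3.2  110.4  172.    86.1   89.8 1424. ] rack xy [598.5  52.9]
side red [ 474.   274.5   35.2  109.3   19.1   83.8 1372. ] rack xy [449.6 312.8]
side green [606.7  86.6  37.3 109.6  -6.7  90.1 832. ] rack xy [597.4 136.5]
side blue [604.2  41.4  35.9 110.   -4.2  90.2 779. ] rack xy [598.7  91.3]
side yellow [599.7 -16.5  37.4 109.2  -4.4  90.2 766. ] rack xy [599.   33.2]
side grey [602.3   4.2 112.1 171.8  86.   90.4 954. ] rack xy [599.9  54.1]
rack [487.26994859 661.39298883] [-39.73136799 160.94519636]
((577.5983276367188, 12.830787658691406), (204.27264404296875, 175.00599670410156), 85.36835479736328)
```

Red is at (474,273) mm, 19° yaw. The gap is about 24 mm wide, centred at the rack middle. Plan: grip red near its rear end, use its tapered nose to wedge in, then push home with closed fingers.

```bash
python3 -m creep '[[0,0,0,0.9,1],[0,0,0,0.9,1],[0.59,-0.98,0,0,1],[0.59,-0.98,0,0,1],[0.59,-0.98,0,0,1],[0.59,-0.98,0,0,1],[0.59,-0.98,0,0,1],[0.59,-0.98,0,0,1],[0.59,-0.98,0,0,1],[0.59,-0.98,0,0,1],[0.59,-0.98,0,0,1],[0.59,-0.98,0,0,1]]' 40
```

```text
clock: 1.8
position: [0.3713, -0.1132, 0.1941]
ee_rot: [3.099, 0.513, 0.001]
force: [1.1, -0.5, 0.2]
width: 0.998
gripper_force: 0.0
```

```bash
python3 -m creep '[[0.59,-0.97,0,0,1],[0.59,-0.97,0,0,1],[0.59,-0.97,0,0,1],[0.59,-0.97,0,0,1],[0.59,-0.97,0,0,1],[0.59,-0.97,0,0,1],[0.59,-0.97,0,0,1],[0.4,-0.8,0,0,1],[0,0,0,0,1],[0,0,0,0,1]]'
cat >> h.py <<'E'
def rel(tx,ty,tz,yaw):
    s=readout.observe(); R=cv2.Rodrigues(s['ee_rot'])[0]; d=np.array([tx,ty,tz])/1000-s['position']
    ty_=np.degrees(np.arctan2(R[1,0],R[0,0])); 
    print('pos',np.round(s['position']*1000,1),'toolx yaw',round(ty_,1),'units',np.round(R.T@d/.04,2),'turn',round(-(((yaw-ty_)+90)%180-90)/4,2),'F',np.round(s['force'],1),'w',round(s['width']*92,1),'t',s['clock'])
E
python3 -c "
from h import *
rel(443.7,263.1,33,18.9)"
```

```text
clock: 3.05
position: [0.4447, 0.2303, 0.1936]
ee_rot: [3.099, 0.513, -0.001]
force: [0.9, -0.5, 0.3]
width: 1.0
gripper_force: 0.0
pos [444.7 230.3 193.6] toolx yaw 18.8 units [ 0.24 -0.79  4.01] turn -0.03 F [ 0.9 -0.5  0.3] w 92.0 t 3.05
```

```bash
python3 -m creep '[[0.24,-0.79,0,0,1],[0,0,0.8,0,1],[0,0,0.8,0,1],[0,0,0,0,1]]'
python3 - <<'E'
from h import *
rel(443.7,263.1,33,18.9)
im,P=look('side','s1.png')
cv2.imwrite('pics/s1.png',cv2.resize(im['pixels'][250:470,180:460],None,fx=2,fy=2))
E
```

```text
clock: 3.55
position: [0.4426, 0.2615, 0.1282]
ee_rot: [3.097, 0.51, -0.006]
force: [0.5, 0.2, 2.0]
width: 1.003
gripper_force: 0.0
pos [442.6 261.5 128.2] toolx yaw 18.7 units [ 0.05 -0.03  2.38] turn -0.05 F [0.5 0.2 2. ] w 92.3 t 3.55
```

View pics/s1.png

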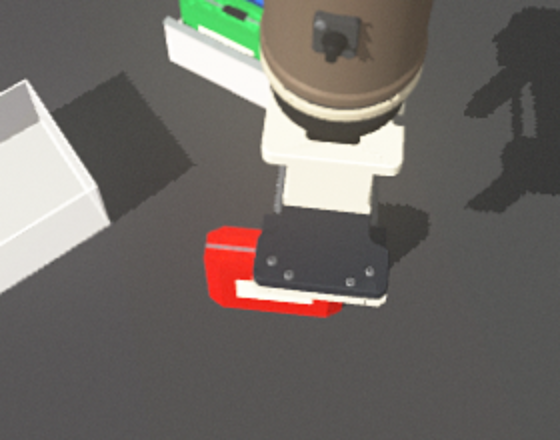

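The hand stands over the rear half of the red box (around (310,270) in the crop), as intended. Next I descend and grip.

```bash
python3 -m creep '[[0.05,-0.03,0.7,0,1],[0,0,0.7,0,1],[0,0,0.6,0,1],[0,0,0.3,0,1],[0,0,0,0,1],[0,0,0,0,0],[0,0,0,0,0],[0,0,0,0,0],[0,0,0,0,0],[0,0,0,0,0]]' 40; python3 -c "
from h import *
rel(443.7,263.1,33,18.9)"
```

```text
clock: 4.85
position: [0.4452, 0.266, 0.0379]
ee_rot: [3.099, 0.513, 0.0]
force: [-0.1, 0.1, -0.5]
width: 0.503
gripper_force: 0.0
pos [445.2 266.   37.9] toolx yaw 18.8 units [-0.06  0.06  0.12] turn -0.03 F [-0.1  0.1 -0.5] w 46.3 t 4.85
```

```bash
python3 -m creep '[[0,0,0.1,0,0],[0,0,0,0,0],[0,0,0,0,0],[0,0,0,0,0],[0,0,0,0,0],[0,0,-0.5,0,0],[0,0,-0.5,0,0],[0,0,0,0,0],[0,0,0,0,0]]' 40; python3 -c "
from h import *
rel(443.7,263.1,33,18.9)
report()"
```

```text
clock: 5.98
position: [0.445, 0.2656, 0.0732]
ee_rot: [3.099, 0.513, -0.001]
force: [-0.4, 0.1, -1.6]
width: 0.368
gripper_force: 39.9
pos [445.  265.6  73.2] toolx yaw 18.8 units [-0.05  0.05  1.01] turn -0.03 F [-0.4  0.1 -1.6] w 33.8 t 5.975
top red [479.4 261.7  26.4 103.8  32.  105.8 179. ] rack xy [456.1 300.5]
top green [ 606.1   84.1   34.4  108.    -4.9   89.7 1142. ] rack xy [597.1 134. ]
top blue [ 603.    39.2   33.9  109.    -4.4   89.8 1168. ] rack xy [597.7  89. ]
top yellow [ 598.8  -18.3   33.3  109.    -4.6   89.9 1169. ] rack xy [598.3  31.3]
top grey [ 600.7    3.   110.2  171.8   86.    89.8 1426. ] rack xy [598.4  52.7]
side red [500.2 300.2   6.2  43.1  10.1 104.  205. ] rack xy [473.6 340.6]
side green [617.5  85.4  36.2  88.7  -4.8  90.2 604. ] rack xy [608.3 136.2]
side blue [628.4  40.2  34.9  60.2  -4.1  90.1 335. ] rack xy [622.9  92.1]
side yellow [643.1  -6.6   9.2  25.5 -37.7  89.1  60. ] rack xy [641.4  46.7]
side grey [634.3  68.3  60.9  82.2 -59.5  91.1  63. ] rack xy [626.5 120.6]
```

```bash
python3 -m creep '[[0,0,0,1,0],[0,0,0,1,0],[0,0,0,1,0],[0,0,0,1,0],[0,0,0,1,0],[0,0,0,0.9,0]]' ; python3 -m creep '[[0,0.8,0,0,0],[0,0.8,0,0,0],[0,0.8,0,0,0],[0,0.8,0,0,0],[0,0.8,0,0,0],[0,0.8,0,0,0],[0,0.8,0,0,0],[0,0.4,0,0,0],[0,0,0,0,0],[0,0,0,0,0],[0,0,0,0,0]]'
python3 - <<'E'
from h import *
rel(454.4,22.7,44,-4.75)
im,P=look('top')
cv2.imwrite('pics/t1.png',cv2.resize(im['pixels'][150:400,200:450],None,fx=2.4,fy=2.4)); np.savez('t1.npz',P=P,I=im['pixels'])
s=readout.observe()['position']*1000;print(s[:2]@U,s[:2]@V)
f=fit(im['pixels'],P,'red',(.45,.02),.15,.1,.14);print(f,f[:2]@U,f[:2]@V)
E
```

```text
clock: 6.82
position: [0.4448, 0.2657, 0.073]
ee_rot: [3.138, -0.135, -0.002]
force: [-0.1, 0.2, -1.0]
width: 0.365
gripper_force: 39.9
clock: 8.2
position: [0.4252, 0.0278, 0.0737]
ee_rot: [-3.139, 0.129, 0.0]
force: [0.9, 1.0, -2.0]
width: 0.369
gripper_force: 39.9
pos [425.2  27.8  73.7] toolx yaw -4.7 units [0.74 0.07 0.74] turn 0.01 F [ 0.9  1.  -2. ] w 34.0 t 8.2
421.4370544012846 62.83311592834476
[479.1  22.1  34.3  62.   -4.2 124.2 754. ] 475.62447086065777 61.69750982429763
```

View pics/t1.png

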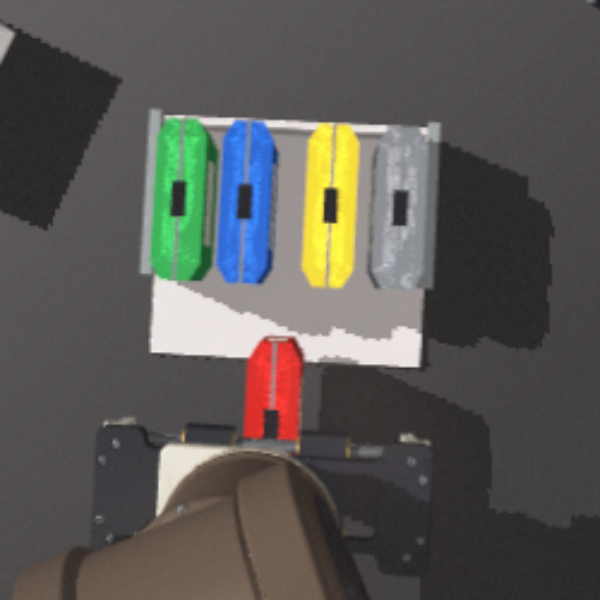

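Red is held straight, its nose at (275,340) in the crop and in line with the gap at (290,200), only 1.5 mm off to the left. I'll lower it and ease the nose in.

```bash
python3 -m creep '[[0,0.04,0.4,0,0],[0,0,0.38,0,0],[0,0,0,0,0],[0.5,0,0,0,0],[0.5,0,0,0,0],[0,0,0,0,0],[0,0,0,0,0]]' 50
python3 - <<'E'
from h import *
rel(454.4,22.7,44,-4.75)
im,P=look('top')
s=readout.observe()['position']*1000;print(s[:2]@U,s[:2]@V)
f=fit(im['pixels'],P,'red',(.51,.02),.15,.08,.14);print(f,f[:2]@U,f[:2]@V)
E
```

```text
clock: 9.12
position: [0.4641, 0.0221, 0.0428]
ee_rot: [3.139, -0.131, -0.001]
force: [-0.1, -1.0, -1.8]
width: 0.364
gripper_force: 49.9
pos [464.1  22.1  42.8] toolx yaw -4.8 units [-0.24  0.   -0.03] turn -0.01 F [-0.1 -1.  -1.8] w 33.5 t 9.125
460.48463678162653 60.31843028076949
[524.3  16.   33.8  48.   -1.6  93.2 463. ] 521.174361639381 59.36139123861292
```

```bash
python3 -m creep '[[0.1,0,0.04,0,0],[0.15,0,0,0,0],[0.15,0,0,0,0],[0.15,0,0,0,0],[0.15,0,0,0,0],[0,0,0,0,0]]'; python3 -m creep '[[0.15,0,0,0,0],[0.15,0,0,0,0],[0.15,0,0,0,0],[0.15,0,0,0,0],[0,0,0,0,0]]';  python3 - <<'E'
from h import *
rel(454.4,22.7,44,-4.75)
im,P=look('top')
cv2.imwrite('pics/t2.png',cv2.resize(im['pixels'][150:400,200:450],None,fx=2.4,fy=2.4))
s=readout.observe()['position']*1000;print(s[:2]@U,s[:2]@V)
for k in('red','green','blue','yellow'):
  f=fit(im['pixels'],P,k,(.55,.02) if k=='red' else (.6,.015),.15,.08,.14);print(k,f,f[:2]@U,f[:2]@V)
E
```

```text
clock: 9.93
position: [0.4939, 0.0195, 0.0411]
ee_rot: [-3.139, 0.132, -0.002]
force: [0.4, 0.3, -1.4]
width: 0.367
gripper_force: 49.9
clock: 10.55
position: [0.5175, 0.0174, 0.041]
ee_rot: [-3.139, 0.132, -0.001]
force: [0.3, 0.3, -1.8]
width: 0.364
gripper_force: 49.9
pos [517.5  17.4  41. ] toolx yaw -4.8 units [-1.58  0.   -0.08] turn -0.02 F [ 0.3  0.3 -1.8] w 33.5 t 10.55
514.083776504994 60.23343007132286Traceback (most recent call last):
  File "<stdin>", line 7, in <module>
TypeError: 'NoneType' object is not subscriptable
```

View pics/t2.png

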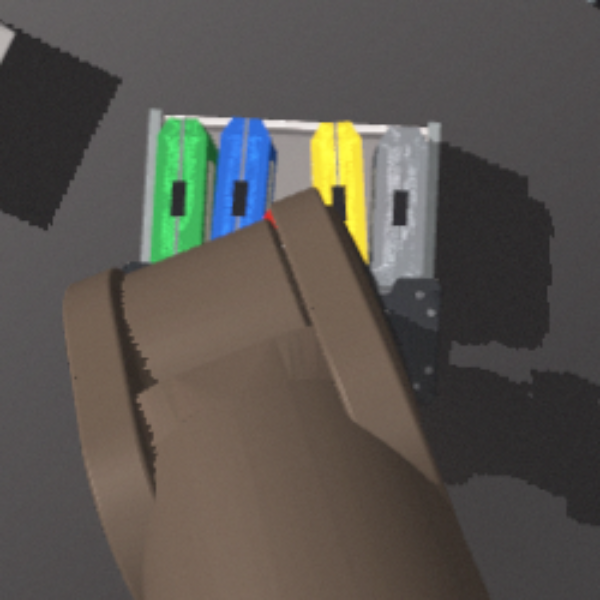

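Blue and yellow have spread smoothly, and the red nose is just visible at (268,215). No contact force to speak of. I'll go a bit further, set it down, release and back off.

```bash
python3 -m creep '[[0.15,0,0,0,0],[0.15,0,0,0,0],[0,0,0.04,0,0],[0,0,0,0,0],[0,0,0,0,0.55],[0,0,0,0,0.55],[0,0,0,0,0.55],[0,0,0,0,0.55]]'; python3 -m creep '[[-0.5,0,0,0,0.55],[-0.5,0,0,0,0.55],[-0.5,0,0,0,0.55],[-0.5,0,0,0,0.55],[-0.3,0,0,0,0],[0,0,0.1,0,0],[0,0,0,0,0],[0,0,0,0,0],[0,0,0,0,0],[0,0,0,0,0],[0,0,0,0,0]]';python3 - <<'E'
from h import *
rel(454.4,22.7,35,-4.75)
im,P=look('top')
cv2.imwrite('pics/t3.png',cv2.resize(im['pixels'][150:400,200:450],None,fx=2.4,fy=2.4))
s=readout.observe()['position']*1000;print(s[:2]@U,s[:2]@V)
for k in('red','green','blue','yellow'):
  f=fit(im['pixels'],P,k,(.55,.02) if k=='red' else (.6,.015),.15,.08,.14)
  if f is not None: print(k,f,f[:2]@U,f[:2]@V)
E
```

```text
clock: 11.6
position: [0.5287, 0.0164, 0.0395]
ee_rot: [3.139, -0.132, 0.0]
force: [-0.5, 0.6, -0.4]
width: 0.548
gripper_force: 0.0
clock: 12.98
position: [0.437, 0.0242, 0.0354]
ee_rot: [3.139, -0.132, 0.0]
force: [0.1, -0.1, 0.8]
width: 0.002
gripper_force: 0.0
pos [437.   24.2  35.4] toolx yaw -4.8 units [0.44 0.   0.01] turn -0.01 F [ 0.1 -0.1  0.8] w 0.2 t 12.975
433.48246576793247 60.30494349612773
red [ 558.9   12.2   33.3  109.4   -4.7   89.8 1168. ] 555.9701992143499 58.4396063090437
green [ 605.9   84.2   34.4  107.9   -4.4   89.7 1140. ] 596.846586890866 134.08430824195614
blue [ 605.7   42.4   33.9  109.4   -6.8   89.8 1155. ] 600.1086568643767 92.41130859604726
yellow [ 600.3  -25.3   33.7  110.3    1.9   89.7 1185. ] 600.3333187994649 24.4966597563829
```

View pics/t3.png

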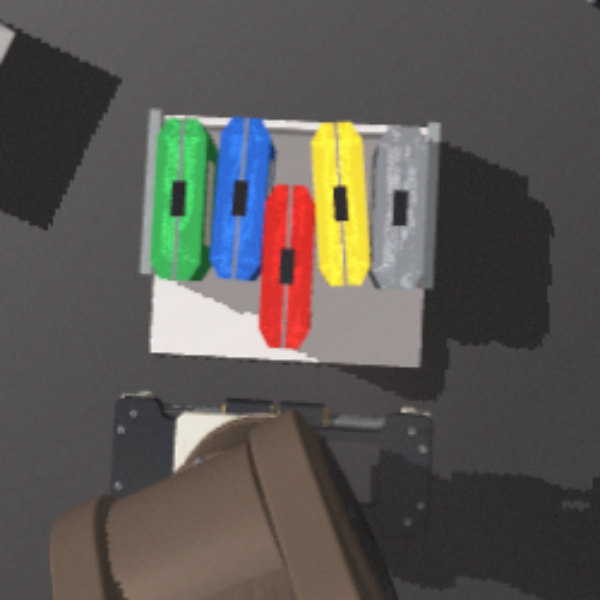

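Red stands straight in the gap, centre at (287,268) in the crop, with about 45 mm still to push. Yellow has yawed slightly, and red will straighten it. Now the push with closed fingers.

```bash
python3 -m creep '[[0.5,0.05,0,0,0],[0.5,0,0,0,0],[0.2,0,0,0,0],[0.2,0,0,0,0],[0.2,0,0,0,0],[0.2,0,0,0,0],[0.2,0,0,0,0],[0.2,0,0,0,0],[0.1,0,0,0,0],[0,0,0,0,0]]';python3 - <<'E'
from h import *
rel(454.4,22.7,35,-4.75)
for n in('top','side'):
  im,P=look(n)
  s=readout.observe()['position']*1000;print(s[:2]@U,s[:2]@V)
  for k in('red','green','blue','yellow'):
    f=fit(im['pixels'],P,k,(.59,.02) if k=='red' else (.6,.015),.15,.08,.14)
    if f is not None: print(k,f,f[:2]@U,f[:2]@V)
E
```

```text
clock: 14.28
position: [0.5293, 0.0144, 0.0355]
ee_rot: [-3.139, 0.132, -0.002]
force: [-0.4, 0.2, 0.3]
width: 0.004
gripper_force: 0.0
pos [529.3  14.4  35.5] toolx yaw -4.8 units [-1.88 -0.05  0.01] turn -0.02 F [-0.4  0.2  0.3] w 0.3 t 14.275
526.112581065498 58.2136805721855
red [620.1   9.6  31.3  62.1  -5.   89.8 300. ] 617.1753093067447 60.91639830229643
green [621.6  82.9  34.   76.5  -4.8  89.8 728. ] 612.6003159498468 134.08886194665064
blue [629.6  42.6  33.1  62.8  -5.1  89.9 586. ] 623.9100107325708 94.58973785608849
yellow [623.1 -27.   32.6  63.2   1.   89.8 411. ] 623.1957862091847 24.69052553341497
526.0210741226005 58.19779482525811
red [623.1   9.9  33.1  58.1  -4.9  90.5 260. ] 620.1401633519843 61.46379257558237
green [606.6  85.9  37.  108.8  -4.9  90.2 840. ] 597.4034087898438 135.83643534146088
blue [612.8  47.7  34.1  97.6  -6.5  90.2 401. ] 606.7453884322961 98.28104403262203
yellow [624.9 -23.6  38.8  61.6   4.   90.6 328. ] 624.7080562081392 28.22790301542932
```

```bash
python3 -m creep '[[0.1,0,0,0,0],[0.08,0,0,0,0],[0,0,0,0,0],[0,0,0,0,0]]'; python3 -m creep '[[0.05,0,0,0,0],[0,0,0,0,0]]'; python3 -m creep '[[0.05,0,0,0,0],[0,0,0,0,0]]'
```

```text
clock: 14.88
position: [0.536, 0.0139, 0.0355]
ee_rot: [-3.139, 0.132, -0.001]
force: [-0.5, -0.5, -0.1]
width: 0.005
gripper_force: 0.0
clock: 15.12
position: [0.5363, 0.0138, 0.0352]
ee_rot: [3.138, -0.131, -0.004]
force: [-5.2, 0.5, 3.6]
width: 0.003
gripper_force: 2.7
clock: 15.38
position: [0.5363, 0.0138, 0.0349]
ee_rot: [3.138, -0.13, -0.009]
force: [-10.9, 1.0, 7.8]
width: 0.001
gripper_force: 5.7
```

Solid contact. I'll back off and check.

```bash
python3 -m creep '[[-0.3,0,0,0,0],[-0.5,0,0,0,0],[-0.9,0,0,0,0],[-0.9,0,0,0,0],[0,0,0,0,0],[0,0,0,0,0]]';python3 - <<'E'
from h import *
for n in('top','side'):
  im,P=look(n)
  if n=='top': cv2.imwrite('pics/t4.png',cv2.resize(im['pixels'][150:400,200:450],None,fx=2.4,fy=2.4))
  for k in('red','green','blue','yellow'):
    f=fit(im['pixels'],P,k,(.59,.02) if k=='red' else (.6,.015),.15,.08,.14)
    if f is not None: print(k,f,f[:2]@U,f[:2]@V)
E
```

```text
clock: 16.12
position: [0.4371, 0.0223, 0.0358]
ee_rot: [-3.139, 0.132, -0.003]
force: [-0.0, -1.0, 0.2]
width: 0.002
gripper_force: 0.0
red [ 604.3   10.4   33.9  109.    -1.8   89.8 1154. ] 601.3633278012703 60.4052810256018
green [ 606.    84.1   34.1  108.2   -4.5   89.7 1138. ] 596.954524261867 133.99293251245757
blue [ 606.4   44.2   33.9  109.3   -4.5   89.8 1143. ] 600.657197942603 94.26309224580177
yellow [ 5.999e+02 -2.710e+01  3.370e+01  1.095e+02  1.100e+00  8.970e+01
  1.186e+03] 600.0837473719879 22.669718568882047
red [604.5  12.2  33.7 109.9  -3.1  90.5 620. ] 601.4135861282479 62.21566057160022
green [606.8  86.3  36.3 108.8  -3.9  90.2 833. ] 597.5695986073383 136.2516231839624
blue [606.3  47.4  34.7 108.8  -4.   90.3 737. ] 600.2925551283141 97.44382103304338
yellow [600.2 -23.7  39.5 108.6   1.4  90.4 667. ] 600.1011691171957 26.0828837396281
```

View pics/t4.png

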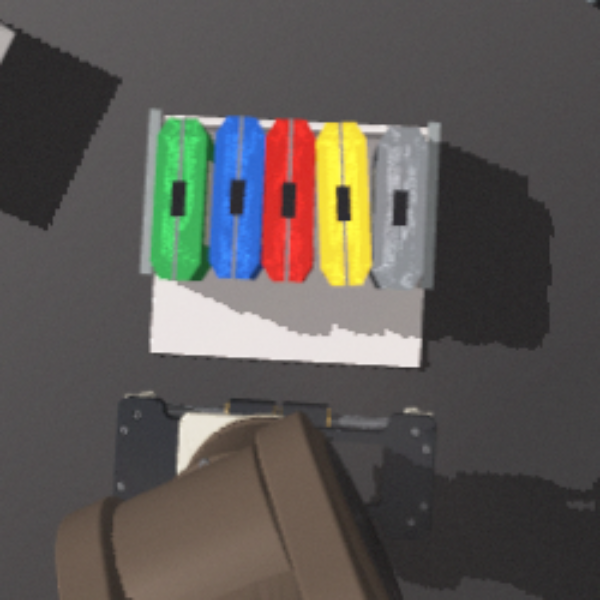

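Red is home (centre at the expected 5 mm, (290,200) in the crop), but yellow ((343,203)) is still about 6° askew. Its left near corner sticks out. Pressing closed fingers flat on that corner should square it against the back stop.

```bash
python3 -m creep '[[0.8,0.46,0,0,0],[0.8,0,0,0,0],[0.6,0,0,0,0],[0.2,0,0,0,0],[0.1,0,0,0,0],[0.05,0,0,0,0],[0.05,0,0,0,0],[0,0,0,0,0],[0,0,0,0,0]]'; python3 -m creep '[[0.05,0,0,0,0],[0.05,0,0,0,0],[0,0,0,0,0]]'
python3 - <<'E'
from h import *
for n in('top','side'):
  im,P=look(n)
  for k in('red','blue','yellow'):
    f=fit(im['pixels'],P,k,(.59,.02) if k=='red' else (.6,.015),.15,.08,.14)
    if f is not None: print(k,f,f[:2]@U,f[:2]@V)
E
```

```text
clock: 17.35
position: [0.5342, -0.0045, 0.0349]
ee_rot: [3.138, -0.131, -0.009]
force: [-8.6, 1.4, 6.1]
width: 0.001
gripper_force: 4.9
clock: 17.73
position: [0.534, -0.0046, 0.0344]
ee_rot: [3.137, -0.13, -0.02]
force: [-21.5, 2.8, 15.6]
width: 0.003
gripper_force: 11.2
red [638.1   8.1  30.9  41.1  -1.8  89.9 366. ] 635.2377006629728 60.91209778376946
blue [633.4  42.8  32.7  55.8  -2.8  90.  518. ] 627.6803980005598 95.10372214513441
yellow [642.  -25.3  24.9  29.2  88.3  90.  160. ] 641.8901002536215 27.949762009641827
red [635.7  10.4  32.3  47.5  -3.4  90.4 230. ] 632.6554845797001 63.00545874148502
blue [606.5  46.7  35.7 109.1  -3.8  90.2 592. ] 600.5498339740724 96.7627868227974
yellow [627.7 -24.7  36.5  56.3  -1.3  90.5 295. ] 627.5895286433963 27.363543943715968
```

```bash
python3 -m creep '[[0,-0.1,0,0,0],[0,-0.1,0,0,0],[0,0,0,0,0]]'; python3 -m creep '[[-0.3,0,0,0,0],[-0.5,0,0,0,0],[-0.9,0,0,0,0],[-0.9,0,0,0,0],[0,0,0,0,0],[0,0,0,0,0]]'
cat >> h.py <<'E'
def rk():
  for n in('top','side'):
    im,P=look(n)
    for k in('green','blue','red','yellow'):
      f=fit(im['pixels'],P,k,(.6,.015),.13,.08,.14)
      if f is not None: print(n,k,f[2:],np.round([f[:2]@U-596,f[:2]@V-60.6],1))
    f=boxes(im['pixels'],P,.08,.11,(.6,.015))['grey'] if n=='top' else None
    if f: print(f)
  s=readout.observe()['position']*1000;print('tcp',s[:2]@U,s[:2]@V,s[2])
E
python3 -c "
from h import *
rk()"
```

```text
clock: 18.2
position: [0.5353, 0.0031, 0.0344]
ee_rot: [3.137, -0.13, -0.018]
force: [-20.1, 1.5, 13.2]
width: 0.008
gripper_force: 10.2
clock: 18.95
position: [0.44, 0.0116, 0.0359]
ee_rot: [-3.139, 0.132, -0.003]
force: [0.6, -0.4, 0.3]
width: 0.005
gripper_force: 0.0
top green [  34.4  108.    -4.8   89.7 1134. ] [ 1.1 73.3]
top blue [  32.5  109.6   -4.7   89.8 1118. ] [ 4.7 35.6]
top red [  33.3  109.2   -3.9   89.7 1145. ] [4.9 1.3]
top yellow [  33.3  110.2   -3.5   89.8 1183. ] [  4.9 -34.1]
(array([595.90948486, -65.56832886]), [34.35011672973633, 110.16233825683594], np.float32(175.32832), np.float64(89.79498208967152), 1302)
side green [ 35.5 109.2  -4.3  90.2 841. ] [ 2.1 76. ]
side blue [ 34.3 110.3  -5.2  90.3 717. ] [ 5.4 38.3]
side red [ 33.3 109.6  -4.4  90.5 592. ] [5.  3.1]
side yellow [ 43.1 110.3  -5.3  90.5 647. ] [  5.2 -35.5]
tcp 437.8813530257836 48.024455588799974 35.67381563255368
```

All boxes are now straight to about 1°, upright with their tops at 90 mm, and red is at x = +5 mm, fully home. The gripper is clear, so I'm handing in.

```bash
python3 -c "
from cell import sign_off
print(sign_off())"
```

```text
the job is handed in; nothing more can be done
None
```

The red box is filed upright in the middle of the rack and pushed home against the back stop, the other boxes are upright and within about 1° of straight, and the arm stayed well clear of the jar, tub and glasses; I handed the job in at about 19 s of the 64 s allowed.

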